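# Build up the sieve column on the shaker pan

### The job

Build the sieve column for a sediment sample on the shaker pan: first the fine sieve, on it the medium sieve, then the coarse sieve, and last the lid, one after another from the bottom up. Each piece must sit fully down and level, its skirt inside the rim of the piece below. Leave the sample bottle, the timer and the vial where they stand.

Things in the scene. Friction and masses are not known exactly. Their poses are not given: they have to be found in the camera images.
- shaker_pan: Sieve shaker with its catch pan, fixed to a white work board 32 mm thick: a grey round foot (84 mm wide, 14 mm high), a rubber disc, then a steel cup of 60 mm outside and 53 mm inside diameter with its open rim 48 mm above the origin and floor 18 mm below the rim. Origin at the centre of the foot's underside, z up. Seated fine sieve: underside 40 mm above this origin.
- fine_sieve: Shallowest of three steel sieves: 24 mm high, 60 g, very close mesh like a plain grey sheet. Round wall 60 mm outside, 53 mm inside (grasp across it), over a conical skirt 8 mm high, 40 mm wide at the foot, 50 mm at the top; the step 8 mm above the underside rests on the rim below. Origin: centre of its underside; z up. Seated medium sieve: underside 16 mm above this origin.
- medium_sieve: Middle one of three steel sieves: 32 mm high, 70 g, mesh of 6 mm pitch on a dark ground. Round wall 60 mm outside, 53 mm inside (grasp across it), over a conical skirt 8 mm high, 40 mm wide at the foot, 50 mm at the top; the step 8 mm above the underside rests on the rim below. Origin: centre of its underside; z up. Seated coarse sieve: underside 24 mm above this origin.
- coarse_sieve: Deepest of three steel sieves: 40 mm high, 80 g, wide mesh of 13 mm pitch on a dark ground. Round wall 60 mm outside, 53 mm inside (grasp across it), over a conical skirt 8 mm high, 40 mm wide at the foot, 50 mm at the top; the step 8 mm above the underside rests on the rim below. Origin: centre of its underside; z up. Seated lid: underside 32 mm above this origin.
- sieve_lid: Round steel lid, 50 g, standing like the sieves on a 32 mm thick white board: the same conical skirt (8 mm high, 40 to 50 mm wide, solid), on it a disc 60 mm wide and 6 mm thick (8 to 14 mm above the underside), and a black round knob on a thin stem, 18 mm wide, from 20 to 40 mm above the underside. Grasp it by the knob. Origin: centre of its underside; z up.
- bottle: White plastic sample bottle with a ribbed cap, 38 mm wide, 84 mm tall, standing; origin at the centre of its underside. Bystander: leave it alone.
- timer: Small white countdown timer with three keys, 64 x 64 mm, 19 mm high, lying flat; origin at the centre of its underside. Bystander: leave it alone.
- vial: Small white vial with a screw cap, 31 mm wide, 47 mm tall, standing; origin at the centre of its underside. Bystander: leave it alone.

How it is judged (in metres and radians):
On the way, in this order (a step that is already met when the one before it is completed fails the run):
1. the fine sieve is seated on the shaker pan (horizontal distance between fine_sieve and shaker_pan below 0.005 m and z of fine_sieve in the frame of shaker_pan between 0.037 and 0.0425 m and angle between fine_sieve's own z axis and vertical below 0.06 rad), for 0.2 s.
2. the medium sieve is seated on the fine sieve (horizontal distance between medium_sieve and fine_sieve below 0.005 m and z of medium_sieve in the frame of fine_sieve between 0.013 and 0.0185 m and angle between medium_sieve's own z axis and vertical below 0.06 rad), for 0.2 s.
3. the coarse sieve is seated on the medium sieve (horizontal distance between coarse_sieve and medium_sieve below 0.005 m and z of coarse_sieve in the frame of medium_sieve between 0.021 and 0.0265 m and angle between coarse_sieve's own z axis and vertical below 0.06 rad), for 0.2 s.
4. the lid is seated on the coarse sieve (horizontal distance between sieve_lid and coarse_sieve below 0.005 m and z of sieve_lid in the frame of coarse_sieve between 0.029 and 0.0345 m and angle between sieve_lid's own z axis and vertical below 0.06 rad), for 0.2 s.
At the end, for the whole second after the job is handed in: Fine sieve on the pan, medium on fine, coarse on medium, lid on coarse, each centred within 5 mm of the piece below, fully down (within 2.5 mm above and 3 mm below its seated height), upright within 0.06 rad, and at rest (all of step 1 and all of step 2 and all of step 3 and all of step 4 and linear speed of each of fine_sieve, medium_sieve, coarse_sieve, sieve_lid below 0.01 m/s and angular speed of each of fine_sieve, medium_sieve, coarse_sieve, sieve_lid below 0.1 rad/s); the robot touches nothing.
It fails at once if the sample bottle is moved more than 20 mm or tipped (distance of bottle from where it was at the start of the episode above 0.02 m or angle between bottle's own z axis and vertical above 0.3 rad).
It fails at once if the timer is moved more than 20 mm or tipped (distance of timer from where it was at the start of the episode above 0.02 m or angle between timer's own z axis and vertical above 0.3 rad).
It fails at once if the vial is moved more than 20 mm or tipped (distance of vial from where it was at the start of the episode above 0.02 m or angle between vial's own z axis and vertical above 0.3 rad).
It also fails if it takes over 96 s, if anything falls off the work surface, if the arm or the gripper's body presses on something with over 40 N, if the wrist force passes 120 N, or if a joint passes its speed limit or range.

### The arm

A 6-joint arm with a two-finger parallel gripper is mounted at the origin on a cart in front of the work surface, level with it; the furniture and walls round the work are solid. World frame = base frame: x ahead of the robot, y to its left, z up, the work surface at z = 0. Lengths are in mm, angles in rad, forces in N, time in s.
With the tool pointing down it reaches from about 350 to 875 mm from the base axis. Payload 4.2 kg.
Tool frame: the origin (TCP) lies midway between the tips of the shut fingers; the grasp point (between the pads) lies 19 mm behind it; z points along the fingers, y is the line along which they close (so a half turn about z gives the same grasp; the last joint's range is limited). The gripper opens to 85 mm and grips with 20 to 120 N. Pads are 22 mm wide; open, the fingers measure 114 mm over their backs; the gripper's body (76 mm by 85 mm) begins 54 mm behind the grasp point. The pads swing forward as they close: fully open they stand 13 mm farther back than shut.
Start: joints at [-0.986, 0.385, 0.008, 0, -1.194, -0.259], TCP at [200.057, -592.095, 231.312] pointing down, gripper open.
Joint ranges: [-3.14, 3.14], [-1.21, 2.06], [-1.07, 1.41], [-3.16, 2.05], [-2.99, -0.16], [-3.1, 3.1]. Speed limits (rad/s): [2.79, 2.79, 3.14, 3.14, 3.14, 3.14].

### API

Orientations are given as a unit quaternion [x, y, z, w].
In Python, from bench import sensors, get_image, camera_params, job_done gives the robot as it stands.
- The arm moves only by the tool servo_tool, never from a script. Its argument "motion" is a list of rows, each an object with "travel": the shift along the tool's x, y, z as a fraction of full scale, a list of three; "rot": the turn, a rotation vector about the tool's x, y, z as a fraction of full scale, a list of three; "hand": the opening, from 0 (shut) to 1 (fully open). In form: [{"travel": [x, y, z], "rot": [wx, wy, wz], "hand": hand}, ...]. A call has 1 to 10 rows; each row shifts and turns the commanded pose from where the row before left it, along the tool's axes as they then stand; what a row does not reach is not made up. Full scale, the value 1, is 25 cm for a shift and 360 degrees for a turn. A row lasts 1/12 s, in which the tool goes at most 41.7 mm and 7.16 degrees, less where a joint would pass 70% of its speed; a pose out of reach is approached as far as the arm can. A call with a number of a shift or a turn outside -1 to 1 is refused whole. A call with a gripper value outside its range is refused whole. The fingers move at their own pace and stop on an object; the grip force is fixed at half the most. Time passes only in rows, so rows that do not move let the fingers close. It gives the time, the measured TCP pose, the force, the opening and the grip force at its end, in the units of the state.
- sensors.read_state(): the state, without advancing time (a new reading comes with each control period).
- get_image(name): name is "scene" or "side" or "wrist"; returns (picture, depth): 420x560x3 uint8, red, green, blue; 420x560 float32, mm along the optical axis (not along the pixel's ray), 0 where there is no reading.
- camera_params(name): a dict with "camera_matrix" (3x3 intrinsics, pixels), "R" (3x3) and "t" (3): a world point X has camera coordinates R X + t; the wrist camera has in their place "mount" (4x4, takes a point from camera to tool coordinates, whose origin is the TCP and whose axes are the flange's). Camera axes: x right, y down, z forward; pixel columns grow to the right and rows downward; lengths in mm; the calibration is good to about 2 mm. The wrist camera is an equidistant fisheye: a pixel r from the principal point sees the ray r / f radians off the axis. A picture is of the moment at which its call begins: read the wrist's pose just before it. camera_params takes no time and is no camera call.
- job_done(): hands the job in; it is judged then, once.
The state is a dict: "clock": time; "joints": joint angles; "joint_vel": joint speeds; "joint_efforts": joint torques, N m; "position": TCP position; "ee_rot": TCP orientation; "contact_force": force on the tool from outside, world axes, zero at the start; "wrist_torque": the same for the moment, N m; "gripper_width": finger opening in mm; "grasp_force": force on a finger pad.
Only numpy, scipy, OpenCV 4.12 (cv2) and the standard library are available. Lean on these libraries where they do the work, as an engineer would, in place of code of your own. Each camera call takes 0.05 s, during which the arm holds its last target. There are 200 camera calls.

## Working session

There is one attempt and no reset: what is moved stays moved. The work goes in short steps, Python scripts to look and compute and a tool call to move; the robot and the scene stay as the last step left them, time stands still between calls to the robot, and variables do not carry over. Pictures are saved under pics/ and viewed, at most 14 in all, crops included, and the job is handed in when it is done.

Besides the shell and the picture viewer there is one more tool, called after "Emit:" as a command line: name --argument value ..., lists and objects as JSON in quotes. servo_tool: Moves the arm, as the interface text tells. Its arguments: {"type":"object","properties":{"motion":{"type":"array"}},"required":["motion"]}

```bash
mkdir -p pics; ls; python3 - <<'E'
from bench import *
import cv2,numpy as np
print(sensors.read_state())
for n in ("scene","side","wrist"):
    im,d=get_image(n); cv2.imwrite(f"pics/{n}0.png",im[:,:,::-1]); np.savez(f"pics/{n}0.npz",im=im,d=d)
    print(n,camera_params(n))
E
```

```text
pics
{'clock': 0.0, 'joints': array([-9.86397164e-01,  3.85539998e-01,  6.60903261e-03, -5.15977528e-04,
       -1.19397139e+00, -2.58613922e-01]), 'joint_vel': array([ 1.39363142e-03,  2.32360022e-03, -7.43487627e-04, -4.74087401e-05,
        5.71131496e-04, -1.91169805e-04]), 'joint_efforts': array([ 1.03579007e-04, -3.92287087e+01,  1.88396591e+01,  4.18600112e+00,
       -4.68285536e-03,  5.88326188e-08]), 'position': array([ 199.87518198, -591.55838475,  230.22247405]), 'ee_rot': array([-1.62079190e-01,  9.86777163e-01,  1.05895134e-03, -2.12024901e-04]), 'contact_force': array([-0.43450554, -0.17920062,  0.38841129]), 'wrist_torque': array([0.02205914, 0.00761053, 0.02431592]), 'grasp_force': 0.0, 'gripper_width': 85.25886448326072}
scene {'camera_matrix': array([[485.68974705,   0.        , 281.79948143],
       [  0.        , 485.68974705, 214.17212935],
       [  0.        ,   0.        ,   1.        ]]), 'R': array([[-8.45492256e-01, -5.33987610e-01, -2.76734354e-04],
       [-2.48801728e-01,  3.94400046e-01, -8.84616473e-01],
       [ 4.72483381e-01, -7.47867526e-01, -4.66
[... 288 characters left out ...]
 0.00104519],
       [ 0.15344096,  0.86993671, -0.46868538],
       [-0.08257603, -0.46135483, -0.88336455]]), 't': array([ 485.32274633, -338.54924766, 1134.0006314 ])}
wrist {'camera_matrix': array([[325.1922621 ,   0.        , 281.59851254],
       [  0.        , 325.1922621 , 207.85173629],
       [  0.        ,   0.        ,   1.        ]]), 'mount': array([[ 4.69765383e-04, -9.63326116e-01, -2.68332951e-01,
         6.77799529e+01],
       [ 9.99999628e-01,  2.58523477e-04,  8.22570582e-04,
         2.64648852e-01],
       [-7.23033357e-04, -2.68333238e-01,  9.63325880e-01,
        -1.42493538e+02],
       [ 0.00000000e+00,  0.00000000e+00,  0.00000000e+00,
         1.00000000e+00]])}
```

View pics/scene0.png

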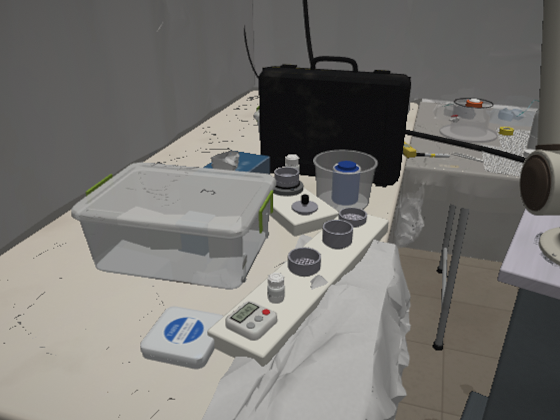

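View pics/side0.png

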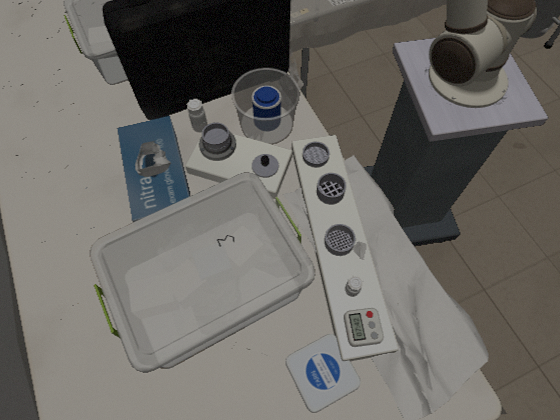

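The side view shows the fine sieve at about (316,154), coarse (331,188), medium (340,240), lid knob (265,159) and pan cup (216,138). An open bin, a clear jar and the case are nearby.

```bash
cat > h.py <<'E'
from bench import *
import cv2,numpy as np
def ray(n,u,v):
    p=camera_params(n);K=p["camera_matrix"];R=p["R"];t=p["t"]
    return -R.T@t, R.T@np.linalg.inv(K)@np.array([u,v,1.])
def onz(n,u,v,z):
    o,d=ray(n,u,v); return o+d*(z-o[2])/d[2]
def cloud(n,d):
    p=camera_params(n);K=p["camera_matrix"];R=p["R"];t=p["t"]
    v,u=np.indices(d.shape); c=np.stack([(u-K[0,2])/K[0,0]*d,(v-K[1,2])/K[1,1]*d,d],-1)
    return (c-t)@R
E
python3 - <<'E'
from h import *
f=np.load("pics/side0.npz"); P=cloud("side",f['d'])
for nm,(u,v) in dict(fine=(316,154),coarse=(331,188),med=(340,240),lidknob=(265,159),pan=(216,138),board1=(318,215),board2=(240,172),tbl=(160,185),vial=(353,286),bottle=(196,106),jarL=(233,95),jarR=(298,95),blue=(266,95),blueb=(190,130),bin1=(280,190),binc=(200,250),case=(200,60),case2=(280,60),timer=(360,325)).items():
    print(nm,np.round(np.median(P[v-1:v+2,u-1:u+2].reshape(-1,3),0)))
im=f['im'][:,:,::-1]
c=cv2.resize(im[80:280,180:380],(800,800),interpolation=cv2.INTER_CUBIC)
cv2.imwrite("pics/c1.png",cv2.resize(im[85:270,180:400],None,fx=3.2,fy=3.2,interpolation=cv2.INTER_CUBIC))
# height map of the region
for z0,z1 in((40,60),(60,85),(85,130),(130,400)):
    m=(P[...,2]>z0)&(P[...,2]<z1)&(f['d']>0)
    n,l,s,c=cv2.connectedComponentsWithStats(m.astype(np.uint8))
    for i in range(1,n):
        if s[i,4]>60: q=P[l==i]; print(z0,s[i],np.round(q.min(0)),np.round(q.max(0)))
E
```

```text
fine [444. 196.  43.]
coarse [431. 287.  40.]
med [441. 408.  41.]
lidknob [560. 211.  72.]
pan [658. 131.  62.]
board1 [471. 341.  32.]
board2 [617. 207.  31.]
tbl [782. 240.  78.]
vial [448. 516.  77.]
bottle [691.  50.  83.]
jarL [606.  58. 111.]
jarR [465.  81. 111.]
blue [533.  64. 102.]
blueb [720.  48.  -1.]
bin1 [535. 251.   1.]
binc [708. 423. 134.]
case [666. -23. 146.]
case2 [478. -69.  73.]
timer [447. 580.  48.]
40 [266  59  24  11  98] [452. -88.  40.] [514. -65.  60.]
40 [ 97  65  28  12 145] [ 862. -137.   40.] [ 922. -121.   60.]
40 [469  72  31  14 148] [-53.  41.  40.] [31. 68. 60.]
40 [138  77 102  38 664] [583. -46.  40.] [831.  20.  60.]
40 [239  89  16  19 101] [553.  -1.  40.] [595.  42.  60.]
40 [278  89  16  18  88] [469.   8.  41.] [497.  56.  60.]
40 [253 107  29  11  63] [499.  55.  43.] [565.  91.  60.]
40 [189 110  17  13 112] [675.  39.  41.] [713.  64.  60.]
40 [239 117  56  20 249] [474.  72.  40.] [600. 134.  60.]
40 [199 132  38  28 438] [615. 106.  40.] [698. 173.  60.]
40 [303 142  27  26 473] [417. 171.  40.] [476. 233.  59.]
40 [252 154  27  24
[... 1665 characters left out ...]
0.  68. 129.]
85 [430  60  38  26 227] [99. 49. 98.] [156. 133. 130.]
85 [ 232   68   69   58 1314] [458. -13.  85.] [610. 141. 114.]
85 [252  86  30  24 572] [499.  24.  85.] [565.  91. 106.]
85 [136 141  35  35 613] [756. 152.  85.] [826. 221. 117.]
85 [143 279 172  94 267] [521. 505. 123.] [815. 608. 130.]
85 [  0 352  18  68 562] [1020.  526.   85.] [1059.  637.  129.]
130 [  103     0   188    88 11469] [452. -87. 130.] [834.  20. 294.]
130 [ 429    0  108   85 6042] [-92.  -9. 130.] [162. 143. 290.]
130 [   90   172   226   200 26737] [517. 275. 130.] [898. 607. 142.]
130 [276 197  26  41 151] [528. 342. 130.] [560. 428. 141.]
130 [ 94 284  22  50 202] [855. 454. 130.] [888. 541. 141.]
```

View pics/c1.png

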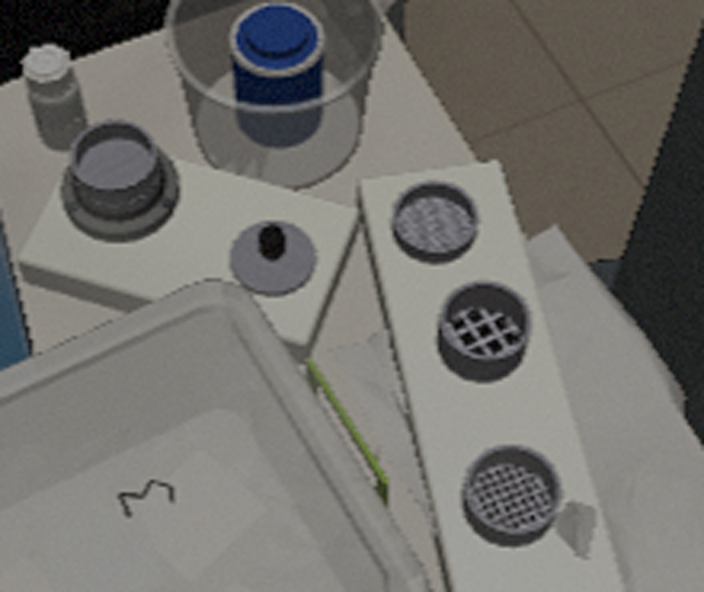

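The crop confirms it: a close mesh (fine) at (435,222), a wide mesh (coarse) at (482,330) and a 6 mm mesh (medium) at (510,495). The lid is at (270,255) and the pan at (118,165). Next I'll fit rim circles from both fixed views.

```bash
cat >> h.py <<'E'
def rim(n,d,c,z,tol=4):
    "outer circle of all points near height z about c"
    P=cloud(n,d); m=(d>0)&(abs(P[...,2]-z)<tol)&(np.hypot(P[...,0]-c[0],P[...,1]-c[1])<42)
    q=P[m]; (x,y),r=cv2.minEnclosingCircle(q[:,:2].astype(np.float32))
    return np.round([x,y,r,len(q),np.median(q[:,2])],1)
E
python3 - <<'E'
from h import *
T=dict(fine=((446,202),56),coarse=((435,298),72),med=((443,412),64),lid=((560,207),46),knob=((560,207),70),pan=((656,130),80))
for n in("side","scene"):
    f=np.load(f"pics/{n}0.npz");P=cloud(n,f['d'])
    for k,(c,z) in T.items():
        try: print(n,k,rim(n,f['d'],c,z))
        except Exception as e: print(n,k,e)
    for u,v in (((360,249),(358,243),(362,253)) if n=="side" else ((318,282),(320,278))): print(u,v,np.round(P[v,u]))
    if n=="side":
        m=(f['d']>0)&(P[...,2]>100)&(P[...,2]<160)&(P[...,1]>150)&(P[...,1]<420)&(P[...,0]<640)&(P[...,0]>400)
        q=P[m]
        for x in range(510,640,20):
            s=q[(q[:,0]>=x)&(q[:,0]<x+20)]; 
            if len(s):print("bin x",x,"miny",s[:,1].min().round())
    m=(f['d']>0)&(P[...,2]>295)&(P[...,0]>100)&(P[...,0]<900)&(abs(P[...,1])<700)
    if m.any(): print("tall",np.round(P[m].min(0)),np.round(P[m].max(0)),m.sum())
E
```

```text
side fine [445.9 201.3  30.8 151.   55.1]
side coarse [434.5 297.8  30.6 165.   71.7]
side med [444.3 411.9  30.5 191.   63.7]
side lid [560.1 207.6  30.5 420.   45.8]
side knob [560.3 209.    8.9  47.   70.9]
side pan [657.6 130.4  31.4 149.   79.4]
360 249 [407. 435.  43.]
358 243 [406. 420.  37.]
362 253 [405. 443.  41.]
bin x 510 miny 420.0
bin x 530 miny 361.0
bin x 550 miny 331.0
bin x 570 miny 283.0
bin x 590 miny 275.0
bin x 610 miny 277.0
bin x 630 miny 281.0
scene fine [448.1 200.9  31.3 125.   54.4]
scene coarse [438.7 297.4  32.1 151.   70.6]
scene med [446.4 412.3  31.2 189.   62.7]
scene lid [562.  208.4  31.5 247.   45. ]
scene knob [562.8 206.6  10.9  35.   69.9]
scene pan [659.2 127.4  32.6  90.   78.4]
318 282 [404. 434.  36.]
320 278 [404. 428.  41.]
tall [ 125. -616.  295.] [706.  62. 470.] 3061
```

Emit:
servo_tool --motion '[{"travel": [0, 0, -0.16], "rot": [0, 0, -0.0198], "hand": 1}, {"travel": [0, 0, -0.16], "rot": [0, 0, -0.0198], "hand": 1}, {"travel": [0, 0, -0.16], "rot": [0, 0, -0.0198], "hand": 1}, {"travel": [0, 0, -0.16], "rot": [0, 0, -0.0198], "hand": 1}, {"travel": [0, 0, -0.1], "rot": [0, 0, -0.0198], "hand": 1}, {"travel": [0, 0, 0], "rot": [0, 0, -0.0198], "hand": 1}, {"travel": [0, 0, 0], "rot": [0, 0, -0.0198], "hand": 1}, {"travel": [0, 0, 0], "rot": [0, 0, -0.0198], "hand": 1}, {"travel": [0, 0, 0], "rot": [0, 0, -0.0198], "hand": 1}, {"travel": [0, 0, 0], "rot": [0, 0, -0.0198], "hand": 1}]'

```text
clock: 0.98
position: [200.1, -591.9, 415.8]
ee_rot: [0.709, -0.705, -0.0, -0.0]
contact_force: [-0.2, -0.3, -0.4]
gripper_width: 85.8
grasp_force: 0.0
```

```bash
python3 - <<'E'
from h import *
f=np.load("pics/scene0.npz");P=cloud("scene",f['d'])
m=(f['d']>0)&(P[...,2]>280)&(P[...,0]>50)&(P[...,0]<900)&(abs(P[...,1])<700)
n,l,s,c=cv2.connectedComponentsWithStats(m.astype(np.uint8))
for i in range(1,n):
    if s[i,4]>8: q=P[l==i]; print(s[i],np.round(q.min(0)),np.round(q.max(0)))
E
```

```text
[404   0  24  53 839] [ 570. -616.  280.] [ 616. -412.  428.]
[ 539    0   21  119 2215] [121. -36. 280.] [202.  66. 470.]
[ 263   56  144   25 1209] [ 469. -147.  280.] [825.   3. 320.]
```

Emit:
servo_tool --motion '[{"travel": [-0.15, -0.06, 0], "rot": [0, 0, 0], "hand": 1}, {"travel": [-0.15, -0.06, 0], "rot": [0, 0, 0], "hand": 1}, {"travel": [-0.15, -0.06, 0], "rot": [0, 0, 0], "hand": 1}, {"travel": [-0.15, -0.06, 0], "rot": [0, 0, 0], "hand": 1}, {"travel": [-0.15, -0.06, 0], "rot": [0, 0, 0], "hand": 1}, {"travel": [-0.15, -0.06, 0], "rot": [0, 0, 0], "hand": 1}, {"travel": [-0.15, -0.06, 0], "rot": [0, 0, 0], "hand": 1}, {"travel": [-0.15, -0.06, 0], "rot": [0, 0, 0], "hand": 1}, {"travel": [-0.15, -0.06, 0], "rot": [0, 0, 0], "hand": 1}, {"travel": [-0.15, -0.06, 0], "rot": [0, 0, 0], "hand": 1}]'

```text
clock: 1.82
position: [350.2, -215.3, 416.3]
ee_rot: [-0.707, 0.708, -0.0, 0.0]
contact_force: [1.2, 0.4, -0.6]
gripper_width: 85.0
grasp_force: 0.0
```

Emit:
servo_tool --motion '[{"travel": [-0.15, -0.036, 0], "rot": [0, 0, 0], "hand": 1}, {"travel": [-0.15, -0.036, 0], "rot": [0, 0, 0], "hand": 1}, {"travel": [-0.15, -0.036, 0], "rot": [0, 0, 0], "hand": 1}, {"travel": [-0.15, -0.036, 0], "rot": [0, 0, 0], "hand": 1}, {"travel": [-0.15, -0.036, 0], "rot": [0, 0, 0], "hand": 1}, {"travel": [-0.15, -0.036, 0], "rot": [0, 0, 0], "hand": 1}, {"travel": [-0.15, -0.036, 0], "rot": [0, 0, 0], "hand": 1}, {"travel": [-0.15, -0.036, 0], "rot": [0, 0, 0], "hand": 1}, {"travel": [-0.15, -0.036, 0], "rot": [0, 0, 0], "hand": 1}, {"travel": [-0.15, -0.036, 0], "rot": [0, 0, 0], "hand": 1}]'

```text
clock: 2.65
position: [440.4, 159.6, 416.3]
ee_rot: [-0.707, 0.707, 0.0, 0.0]
contact_force: [1.2, 0.8, -0.1]
gripper_width: 85.5
grasp_force: 0.0
```

Emit:
servo_tool --motion '[{"travel": [-0.0828, -0.0132, 0.1], "rot": [0, 0, 0], "hand": 1}, {"travel": [-0.0828, -0.0132, 0.1], "rot": [0, 0, 0], "hand": 1}, {"travel": [0, 0, 0.15], "rot": [0, 0, 0], "hand": 1}, {"travel": [0, 0, 0.15], "rot": [0, 0, 0], "hand": 1}, {"travel": [0, 0, 0.15], "rot": [0, 0, 0], "hand": 1}, {"travel": [0, 0, 0], "rot": [0, 0, 0], "hand": 1}, {"travel": [0, 0, 0], "rot": [0, 0, 0], "hand": 1}]'

```text
clock: 3.23
position: [447.0, 198.4, 253.0]
ee_rot: [-0.707, 0.707, -0.0, -0.002]
contact_force: [0.4, -0.2, 0.0]
gripper_width: 85.4
grasp_force: 0.0
```

```bash
cat >> h.py <<'E'
from scipy.spatial.transform import Rotation as Ro
def wcloud():
    s=sensors.read_state(); im,d=get_image("wrist"); p=camera_params("wrist"); K=p["camera_matrix"];M=p["mount"]
    v,u=np.indices(d.shape); a=(u-K[0,2])/K[0,0]; b=(v-K[1,2])/K[1,1]; th=np.hypot(a,b)+1e-9
    k=np.tan(np.minimum(th,1.5))/th
    c=np.stack([a*k*d,b*k*d,d],-1); t=c@M[:3,:3].T+M[:3,3]
    P=t@Ro.from_quat(s["ee_rot"]).as_matrix().T+s["position"]; P[(d<=0)|(th>1.4)]=1e4
    return im,P,s
def rimP(P,c,z,tol=4,R=42):
    q=P[(abs(P[...,2]-z)<tol)&(np.hypot(P[...,0]-c[0],P[...,1]-c[1])<R)]
    if len(q)<10: return len(q)
    (x,y),r=cv2.minEnclosingCircle(q[:,:2].astype(np.float32)); return np.round([x,y,r,len(q),np.median(q[:,2])],1)
T=dict(fine=((446,202),56),coarse=((435,298),72),med=((443,412),64),lid=((560,207),46),knob=((560,207),70),pan=((656,130),80))
E
python3 - <<'E'
from h import *
im,P,s=wcloud(); print(s["position"],s["ee_rot"]); cv2.imwrite("pics/w1.png",im[:,:,::-1])
for k,(c,z) in T.items(): print(k,rimP(P,c,z))
E
```

```text
[446.98651982 198.43379843 252.99931158] [-7.06909901e-01  7.07300384e-01 -2.91973478e-04 -2.11506460e-03]
fine [449.4 199.   30.  576.   55.7]
coarse [438.2 294.8  30.4 557.   71.6]
med [446.7 404.1  29.1 200.   63.6]
lid [ 563.1  205.7   30.2 1704.    46. ]
knob [563.  205.7   9.1 223.   71.8]
pan [659.4 128.1  30.4 539.   79.7]
```

View pics/w1.png

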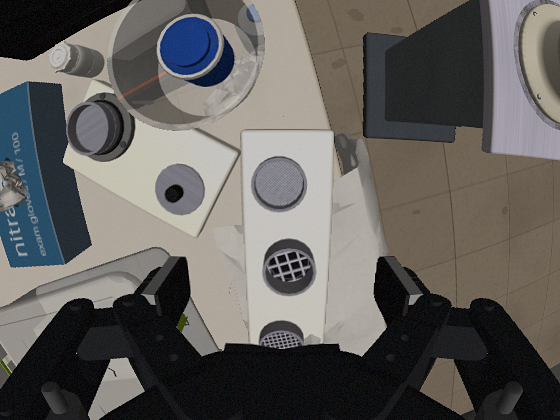

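The wrist view has the fine sieve at (279,183), the lid at (180,190), the pan at (100,127) and the coarse sieve at (290,266). Positions from all three cameras agree within about 3 mm. Descending on the fine sieve.

Emit:
servo_tool --motion '[{"travel": [-0.007, -0.005, 0.15], "rot": [0, 0, 0], "hand": 1}, {"travel": [0, 0, 0.15], "rot": [0, 0, 0], "hand": 1}, {"travel": [0, 0, 0.15], "rot": [0, 0, 0], "hand": 1}, {"travel": [0, 0, 0.15], "rot": [0, 0, 0], "hand": 1}, {"travel": [0, 0, 0.1], "rot": [0, 0, 0], "hand": 1}, {"travel": [0, 0, 0.1], "rot": [0, 0, 0], "hand": 1}, {"travel": [0, 0, 0.04], "rot": [0, 0, 0], "hand": 1}, {"travel": [0, 0, 0.03], "rot": [0, 0, 0], "hand": 1}, {"travel": [0, 0, 0], "rot": [0, 0, 0], "hand": 1}]'

```text
clock: 4.03
position: [450.2, 202.1, 37.1]
ee_rot: [-0.707, 0.707, -0.0, 0.001]
contact_force: [-0.5, 0.4, 0.3]
gripper_width: 85.2
grasp_force: 0.0
```

Emit:
servo_tool --motion '[{"travel": [0, 0, 0], "rot": [0, 0, 0], "hand": 0.6}, {"travel": [0, 0, 0], "rot": [0, 0, 0], "hand": 0.6}, {"travel": [0, 0, 0], "rot": [0, 0, 0], "hand": 0.4}, {"travel": [0, 0, 0], "rot": [0, 0, 0], "hand": 0.4}, {"travel": [0, 0, 0], "rot": [0, 0, 0], "hand": 0.4}]'

```text
clock: 4.45
position: [450.1, 202.0, 38.9]
ee_rot: [-0.707, 0.707, -0.0, 0.002]
contact_force: [-1.2, -0.1, 6.8]
gripper_width: 57.5
grasp_force: 62.4
```

Emit:
servo_tool --motion '[{"travel": [0, 0, -0.02], "rot": [0, 0, 0], "hand": 0.4}, {"travel": [0, 0, -0.08], "rot": [0, 0, 0], "hand": 0.4}, {"travel": [0, 0, -0.15], "rot": [0, 0, 0], "hand": 0.4}, {"travel": [0, 0, -0.15], "rot": [0, 0, 0], "hand": 0.4}, {"travel": [0, 0, -0.1], "rot": [0, 0, 0], "hand": 0.4}, {"travel": [0, 0, 0], "rot": [0, 0, 0], "hand": 0.4}, {"travel": [0, 0, 0], "rot": [0, 0, 0], "hand": 0.4}]'

```text
clock: 5.03
position: [449.3, 201.5, 163.8]
ee_rot: [-0.707, 0.707, 0.0, 0.003]
contact_force: [-0.0, -0.1, -0.7]
gripper_width: 57.9
grasp_force: 64.3
```

```bash
python3 - <<'E'
from h import *
im,P,s=wcloud(); p=s["position"]; print(p,s["ee_rot"],s["gripper_width"],s["grasp_force"]); cv2.imwrite("pics/w2.png",im[:,:,::-1])
q=P[(np.hypot(P[...,0]-p[0],P[...,1]-p[1])<45)&(P[...,2]<p[2]+60)&(P[...,2]>p[2]-15)]
print(len(q)); print(np.histogram(q[:,2]-p[2],bins=np.arange(-15,61,5)))
print(rimP(P,T['pan'][0],80))
E
```

```text
[449.28672962 201.5132436  163.82837338] [-7.06717679e-01  7.07489876e-01  1.19633962e-05  2.86322198e-03] 57.90558374780868 64.26707077771425
19965
(array([   0,    0,  148, 8323, 1081, 1336, 3466,  517,  548,  598,  523,
        652,  377,  774, 1622]), array([-15, -10,  -5,   0,   5,  10,  15,  20,  25,  30,  35,  40,  45,
        50,  55,  60]))
[659.3 128.4  30.9 866.   79.4]
```

View pics/w2.png

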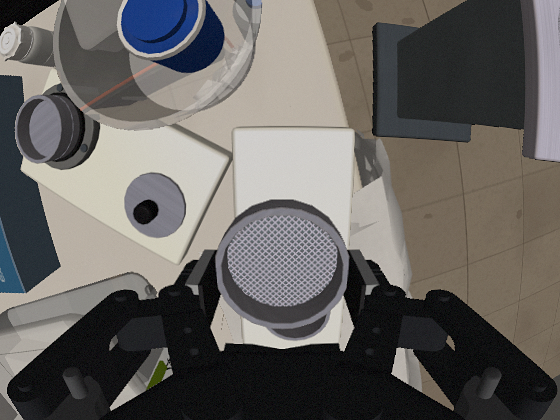

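The fine sieve hangs level between the pads at (282,265). Carrying it over the pan and checking there.

Emit:
servo_tool --motion '[{"travel": [0.048, -0.14, 0], "rot": [0, 0, 0], "hand": 0.4}, {"travel": [0.048, -0.14, 0], "rot": [0, 0, 0], "hand": 0.4}, {"travel": [0.048, -0.14, 0], "rot": [0, 0, 0], "hand": 0.4}, {"travel": [0.048, -0.14, 0], "rot": [0, 0, 0], "hand": 0.4}, {"travel": [0.048, -0.14, 0], "rot": [0, 0, 0], "hand": 0.4}, {"travel": [0.048, -0.14, 0], "rot": [0, 0, 0], "hand": 0.4}, {"travel": [0, 0, 0], "rot": [0, 0, 0], "hand": 0.4}, {"travel": [0, 0, 0], "rot": [0, 0, 0], "hand": 0.4}, {"travel": [0, 0, 0], "rot": [0, 0, 0], "hand": 0.4}]'

```text
clock: 5.83
position: [657.4, 128.1, 159.1]
ee_rot: [-0.707, 0.708, 0.001, -0.002]
contact_force: [0.1, -0.2, -1.3]
gripper_width: 57.4
grasp_force: 64.4
```

```bash
cat >> h.py <<'E'
def held(hrim,hn,cp,zp,hold):
    "hrim: held rim height above TCP; circle of held rim & pan from fixed cams"
    s=sensors.read_state();p=s["position"];print("tcp",np.round(p,1),np.round(s["ee_rot"],4))
    im,P,s=wcloud()
    q=P[(abs(P[...,2]-p[2]-hrim)<4)&(abs(P[...,0]-p[0])<8)&(abs(P[...,1]-p[1])<40)]
    print("wrist held front/back y",np.round(np.percentile(q[:,1],[1,99]),1) if len(q) else None)
    for n in("side","scene"):
        im,d=get_image(n);Q=cloud(n,d)
        q=Q[(d>0)&(abs(Q[...,2]-p[2]-hrim)<4)&(np.hypot(Q[...,0]-p[0],Q[...,1]-p[1])<36)]
        print(n,"held x,y ranges",np.round(q[:,:2].min(0)),np.round(q[:,:2].max(0)),len(q),"pan",rimP(Q,cp,zp))
E
python3 -c "
from h import *
held(21,0,T['pan'][0],80,0)"
```

```text
tcp [657.4 128.1 159.1] [-0.7065  0.7077  0.001  -0.0019]
wrist held front/back y [ 95.3 154.2]
side held x,y ranges [624. 100.] [692. 157.] 105 pan [655.7 130.3  31.2 153.   79.2]
scene held x,y ranges [622. 101.] [690. 160.] 51 pan [661.3 131.1  33.7  97.   78.4]
```

Emit:
servo_tool --motion '[{"travel": [-0.006, -0.004, 0.1], "rot": [0, 0, 0], "hand": 0.4}, {"travel": [0, 0, 0.1], "rot": [0, 0, 0], "hand": 0.4}, {"travel": [0, 0, 0.08], "rot": [0, 0, 0], "hand": 0.4}, {"travel": [0, 0, 0.01], "rot": [0, 0, 0], "hand": 0.4}, {"travel": [0, 0, 0.01], "rot": [0, 0, 0], "hand": 0.4}, {"travel": [0, 0, 0.01], "rot": [0, 0, 0], "hand": 0.4}, {"travel": [0, 0, 0.01], "rot": [0, 0, 0], "hand": 0.4}, {"travel": [0, 0, 0], "rot": [0, 0, 0], "hand": 0.4}, {"travel": [0, 0, 0], "rot": [0, 0, 0], "hand": 0.4}]'

```text
clock: 6.73
position: [660.0, 130.3, 82.4]
ee_rot: [-0.707, 0.707, -0.0, 0.001]
contact_force: [-0.1, 0.3, -0.6]
gripper_width: 57.6
grasp_force: 64.4
```

Emit:
servo_tool --motion '[{"travel": [0, 0, 0.006], "rot": [0, 0, 0], "hand": 0.4}, {"travel": [0, 0, 0.006], "rot": [0, 0, 0], "hand": 0.4}, {"travel": [0, 0, 0.006], "rot": [0, 0, 0], "hand": 0.4}, {"travel": [0, 0, 0], "rot": [0, 0, 0], "hand": 0.4}, {"travel": [0, 0, 0], "rot": [0, 0, 0], "hand": 0.4}]'

```text
clock: 7.15
position: [660.0, 130.2, 79.0]
ee_rot: [-0.707, 0.707, -0.001, 0.001]
contact_force: [-3.1, 0.1, 6.4]
gripper_width: 57.6
grasp_force: 65.2
```

Emit:
servo_tool --motion '[{"travel": [0, 0, 0.003], "rot": [0, 0, 0], "hand": 0.4}, {"travel": [0, 0, 0], "rot": [0, 0, 0], "hand": 0.8}, {"travel": [0, 0, 0], "rot": [0, 0, 0], "hand": 0.85}, {"travel": [0, 0, 0], "rot": [0, 0, 0], "hand": 0.85}, {"travel": [0, 0, 0], "rot": [0, 0, 0], "hand": 0.85}, {"travel": [0, 0, 0], "rot": [0, 0, 0], "hand": 0.85}]'

```text
clock: 7.65
position: [659.5, 130.0, 75.7]
ee_rot: [-0.707, 0.707, 0.0, -0.0]
contact_force: [0.2, -0.6, -0.6]
gripper_width: 72.5
grasp_force: 0.0
```

Emit:
servo_tool --motion '[{"travel": [0, 0, -0.05], "rot": [0, 0, 0], "hand": 0.85}, {"travel": [0, 0, -0.1], "rot": [0, 0, 0], "hand": 0.85}, {"travel": [0, 0, -0.15], "rot": [0, 0, 0], "hand": 0.85}, {"travel": [0, 0, -0.15], "rot": [0, 0, 0], "hand": 0.85}, {"travel": [0, 0, -0.15], "rot": [0, 0, 0], "hand": 0.85}, {"travel": [0, 0, 0], "rot": [0, 0, 0], "hand": 0.85}]'

```text
clock: 8.15
position: [663.9, 130.7, 237.5]
ee_rot: [0.707, -0.707, 0.005, -0.008]
contact_force: [1.6, -1.1, 2.1]
gripper_width: 72.6
grasp_force: 0.0
```

```bash
cat >> h.py <<'E'
def tilt(P,c,z,tol=5):
    "plane fit of the rim points -> tilt, mean height"
    q=P[(abs(P[...,2]-z)<tol)&(np.hypot(P[...,0]-c[0],P[...,1]-c[1])<33)&(np.hypot(P[...,0]-c[0],P[...,1]-c[1])>25)]
    A=np.c_[q[:,:2]-c,np.ones(len(q))]; k=np.linalg.lstsq(A,q[:,2],rcond=None)[0]; return np.round(k,3),len(q)
E
python3 - <<'E'
from h import *
im,P,s=wcloud(); print(s["position"],s["ee_rot"]); cv2.imwrite("pics/w3.png",im[:,:,::-1])
r=rimP(P,(658,129),96); print(r, tilt(P,r[:2],96))
for k in("coarse","med","lid"): print(k,rimP(P,*T[k]))
for n in("side","scene"):
    im,d=get_image(n);Q=cloud(n,d);Q[d<=0]=1e4
    if n=="side": cv2.imwrite("pics/s3.png",cv2.resize(im[85:270,180:400,::-1],None,fx=3,fy=3,interpolation=cv2.INTER_CUBIC))
    r=rimP(Q,(658,129),96);print(n,r, tilt(Q,r[:2],96))
E
```

```text
[663.90701933 130.73382794 237.51153069] [ 0.70721645 -0.7069358   0.00505102 -0.00782014]
[660.1 127.6  30.  833.   95.7] (array([-0.0000e+00, -1.1000e-02,  9.5445e+01]), 858)
coarse 0
med [447.4 410.5  31.2 222.   63. ]
lid [ 563.5  205.8   30.1 1321.    45.9]
side [656.1 129.7  31.1 152.   95.5] (array([-6.0000e-03,  0.0000e+00,  9.4936e+01]), 167)
scene [657.1 129.7  31.8  85.   94.3] (array([ 4.0000e-03, -8.0000e-03,  9.3747e+01]), 98)
```

View pics/w3.png

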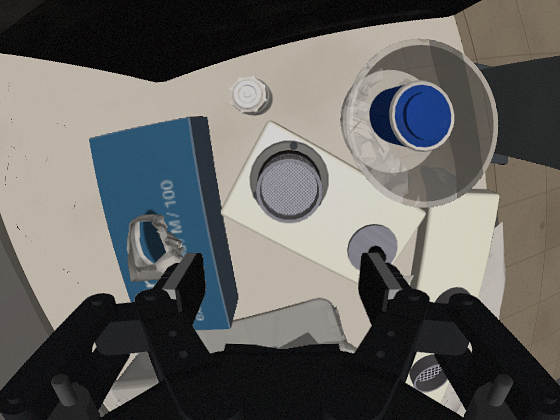

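The fine sieve sits in the pan at (290,187), level and at 95.5 mm rim height (96 expected). Next is the medium sieve, with the fingers turned along y to avoid the scrap at (405,430).

Emit:
servo_tool --motion '[{"travel": [-0.1128, 0.0854, 0], "rot": [0, 0, 0], "hand": 1}, {"travel": [-0.1128, 0.0854, 0], "rot": [0, 0, 0], "hand": 1}, {"travel": [-0.1128, 0.0854, 0], "rot": [0, 0, 0], "hand": 1}, {"travel": [-0.1128, 0.0854, 0], "rot": [0, 0, 0], "hand": 1}, {"travel": [-0.1128, 0.0854, 0], "rot": [0, 0, 0], "hand": 1}, {"travel": [-0.1128, 0.0854, 0], "rot": [0, 0, 0], "hand": 1}, {"travel": [-0.1128, 0.0854, 0], "rot": [0, 0, 0], "hand": 1}, {"travel": [-0.1128, 0.0854, 0], "rot": [0, 0, 0], "hand": 1}, {"travel": [-0.1128, 0.0854, 0], "rot": [0, 0, 0], "hand": 1}, {"travel": [-0.1128, 0.0854, 0], "rot": [0, 0, 0], "hand": 1}]'

```text
clock: 9.13
position: [444.5, 412.8, 224.4]
ee_rot: [-0.707, 0.707, -0.0, -0.002]
contact_force: [0.3, -0.1, -0.6]
gripper_width: 85.2
grasp_force: 0.0
```

```bash
python3 -c "
from h import *
s=sensors.read_state();print(s['joints'],s['position'],s['ee_rot'])"
```

```text
[ 1.01484101e+00  3.60046684e-01 -4.73265759e-02 -2.58368566e-04
 -1.16698996e+00 -1.01571296e+00] [444.53052333 412.79283358 224.42611506] [-7.06761246e-01  7.07449890e-01 -2.90793827e-04 -1.76357663e-03]
```

Emit:
servo_tool --motion '[{"travel": [0, 0, 0], "rot": [0, 0, -0.0192], "hand": 1}, {"travel": [0, 0, 0], "rot": [0, 0, -0.0192], "hand": 1}, {"travel": [0, 0, 0], "rot": [0, 0, -0.0192], "hand": 1}, {"travel": [0, 0, 0], "rot": [0, 0, -0.0192], "hand": 1}, {"travel": [0, 0, 0], "rot": [0, 0, -0.0192], "hand": 1}, {"travel": [0, 0, 0], "rot": [0, 0, -0.0192], "hand": 1}, {"travel": [0, 0, 0], "rot": [0, 0, -0.0192], "hand": 1}, {"travel": [0, 0, 0], "rot": [0, 0, -0.0192], "hand": 1}, {"travel": [0, 0, 0], "rot": [0, 0, -0.0192], "hand": 1}, {"travel": [0, 0, 0], "rot": [0, 0, -0.0192], "hand": 1}]'

```text
clock: 9.97
position: [445.8, 411.6, 224.2]
ee_rot: [0.984, -0.179, -0.001, 0.002]
contact_force: [-0.3, 0.4, -0.4]
gripper_width: 85.0
grasp_force: 0.0
```

Emit:
servo_tool --motion '[{"travel": [0, 0, 0], "rot": [0, 0, -0.0192], "hand": 1}, {"travel": [0, 0, 0], "rot": [0, 0, -0.0192], "hand": 1}, {"travel": [0, 0, 0], "rot": [0, 0, -0.0196], "hand": 1}, {"travel": [0, 0, 0], "rot": [0, 0, 0], "hand": 1}, {"travel": [0, 0, 0], "rot": [0, 0, 0], "hand": 1}]'

```text
clock: 10.38
position: [445.9, 411.8, 224.7]
ee_rot: [1.0, -0.002, -0.001, 0.001]
contact_force: [-0.3, -0.5, -0.9]
gripper_width: 85.9
grasp_force: 0.0
```

```bash
python3 - <<'E'
from h import *
im,P,s=wcloud(); print(s["position"],s["ee_rot"]); cv2.imwrite("pics/w4.png",im[:,:,::-1])
for k in("coarse","med","lid"): print(k,rimP(P,*T[k]))
E
```

```text
[445.9249611  411.78584489 224.71813403] [ 9.99996824e-01 -2.07307420e-03 -8.48047615e-04  1.15527184e-03]
coarse [438.2 294.9  30.3 666.   71.3]
med [447.4 410.1  30.  723.   63.6]
lid [ 564.   206.3   30.8 1537.    45.6]
```

View pics/w4.png

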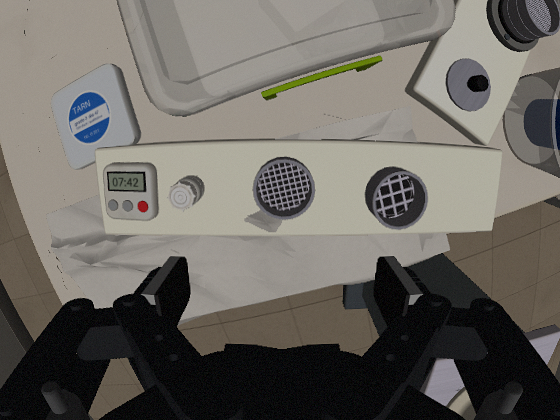

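The medium sieve (6 mm mesh) is at (284,187), with the scrap below it at (263,222) outside the fingers' line. Descending.

Emit:
servo_tool --motion '[{"travel": [0.004, 0, 0.15], "rot": [0, 0, 0], "hand": 1}, {"travel": [0, 0, 0.15], "rot": [0, 0, 0], "hand": 1}, {"travel": [0, 0, 0.15], "rot": [0, 0, 0], "hand": 1}, {"travel": [0, 0, 0.12], "rot": [0, 0, 0], "hand": 1}, {"travel": [0, 0, 0.08], "rot": [0, 0, 0], "hand": 1}, {"travel": [0, 0, 0.05], "rot": [0, 0, 0], "hand": 1}, {"travel": [0, 0, 0.032], "rot": [0, 0, 0], "hand": 1}, {"travel": [0, 0, 0], "rot": [0, 0, 0], "hand": 1}]'

```text
clock: 11.1
position: [446.6, 411.2, 40.9]
ee_rot: [1.0, -0.001, -0.001, 0.002]
contact_force: [0.2, 0.2, -0.7]
gripper_width: 85.2
grasp_force: 0.0
```

Emit:
servo_tool --motion '[{"travel": [0, 0, 0], "rot": [0, 0, 0], "hand": 0.6}, {"travel": [0, 0, 0], "rot": [0, 0, 0], "hand": 0.6}, {"travel": [0, 0, 0], "rot": [0, 0, 0], "hand": 0.4}, {"travel": [0, 0, 0], "rot": [0, 0, 0], "hand": 0.4}, {"travel": [0, 0, 0], "rot": [0, 0, 0], "hand": 0.4}, {"travel": [0, 0, 0], "rot": [0, 0, 0], "hand": 0.4}]'

```text
clock: 11.6
position: [448.2, 413.4, 45.2]
ee_rot: [1.0, -0.0, 0.001, -0.001]
contact_force: [-0.2, -1.3, 5.7]
gripper_width: 57.8
grasp_force: 64.5
```

Emit:
servo_tool --motion '[{"travel": [0, 0, -0.02], "rot": [0, 0, 0], "hand": 0.4}, {"travel": [0, 0, -0.08], "rot": [0, 0, 0], "hand": 0.4}, {"travel": [0, 0, -0.15], "rot": [0, 0, 0], "hand": 0.4}, {"travel": [0, 0, -0.15], "rot": [0, 0, 0], "hand": 0.4}, {"travel": [0, 0, -0.15], "rot": [0, 0, 0], "hand": 0.4}, {"travel": [0, 0, -0.13], "rot": [0, 0, 0], "hand": 0.4}, {"travel": [0, 0, -0.02], "rot": [0, 0, 0], "hand": 0.4}, {"travel": [0, 0, 0], "rot": [0, 0, 0], "hand": 0.4}, {"travel": [0, 0, 0], "rot": [0, 0, 0], "hand": 0.4}]'

```text
clock: 12.35
position: [446.7, 411.9, 217.6]
ee_rot: [1.0, -0.001, -0.001, -0.0]
contact_force: [0.1, -0.6, -0.8]
gripper_width: 58.2
grasp_force: 64.3
```

Emit:
servo_tool --motion '[{"travel": [0.0848, 0.1128, 0], "rot": [0, 0, 0], "hand": 0.4}, {"travel": [0.0848, 0.1128, 0], "rot": [0, 0, 0], "hand": 0.4}, {"travel": [0.0848, 0.1128, 0], "rot": [0, 0, 0], "hand": 0.4}, {"travel": [0.0848, 0.1128, 0], "rot": [0, 0, 0], "hand": 0.4}, {"travel": [0.0848, 0.1128, 0], "rot": [0, 0, 0], "hand": 0.4}, {"travel": [0.0848, 0.1128, 0], "rot": [0, 0, 0], "hand": 0.4}, {"travel": [0.0848, 0.1128, 0], "rot": [0, 0, 0], "hand": 0.4}, {"travel": [0.0848, 0.1128, 0], "rot": [0, 0, 0], "hand": 0.4}, {"travel": [0.0848, 0.1128, 0], "rot": [0, 0, 0], "hand": 0.4}, {"travel": [0.0848, 0.1128, 0], "rot": [0, 0, 0], "hand": 0.4}]'

```text
clock: 13.18
position: [658.7, 128.3, 215.0]
ee_rot: [1.0, -0.001, -0.003, 0.001]
contact_force: [1.4, 0.5, 0.4]
gripper_width: 57.9
grasp_force: 64.3
```

Emit:
servo_tool --motion '[{"travel": [0, 0, 0.1], "rot": [0, 0, 0], "hand": 0.4}, {"travel": [0, 0, 0.1], "rot": [0, 0, 0], "hand": 0.4}, {"travel": [0, 0, 0], "rot": [0, 0, 0], "hand": 0.4}, {"travel": [0, 0, 0], "rot": [0, 0, 0], "hand": 0.4}, {"travel": [0, 0, 0], "rot": [0, 0, 0], "hand": 0.4}]'

```text
clock: 13.6
position: [659.2, 130.4, 168.1]
ee_rot: [1.0, 0.0, -0.0, 0.0]
contact_force: [0.7, 0.2, 0.4]
gripper_width: 58.0
grasp_force: 64.4
```

```bash
cat >> h.py <<'E'
def check(hrim,zp,c=(658,129)):
    "held rim extents (hrim above TCP) against the stack rim at zp; fingers along y: x extent is clean"
    s=sensors.read_state();p=s["position"];print("tcp",np.round(p,1),np.round(s["ee_rot"],4))
    for n in("wrist","side","scene"):
        if n=="wrist": im,Q,_=wcloud()
        else:
            im,d=get_image(n);Q=cloud(n,d);Q[d<=0]=1e4
        m=(abs(Q[...,2]-p[2]-hrim)<4)
        a=Q[m&(abs(Q[...,1]-p[1])<8)&(abs(Q[...,0]-p[0])<40)]
        b=Q[m&(abs(Q[...,0]-p[0])<8)&(abs(Q[...,1]-p[1])<50)]
        print(n,"x",np.round(np.percentile(a[:,0],[2,98]),1) if len(a) else 0,"y",np.round(np.percentile(b[:,1],[2,98]),1) if len(b) else 0,"stack",rimP(Q,c,zp))
E
python3 -c "
from h import *
check(21,95.5)"
```

```text
tcp [659.2 130.4 168.1] [ 1.e+00  0.e+00 -1.e-04  5.e-04]
wrist x [629.6 688.3] y [ 89.1 172.3] stack [663.  127.2  29.8 701.   95.5]
side x [626.3 685.2] y [101.9 175.7] stack [656.9 130.4  30.7 149.   95.1]
scene x [628.4 633.3] y [101.2 175.6] stack [656.9 130.   33.3  96.   94. ]
```

Emit:
servo_tool --motion '[{"travel": [0.006, 0, 0.1], "rot": [0, 0, 0], "hand": 0.4}, {"travel": [0, 0, 0.08], "rot": [0, 0, 0], "hand": 0.4}, {"travel": [0, 0, 0.04], "rot": [0, 0, 0], "hand": 0.4}, {"travel": [0, 0, 0.01], "rot": [0, 0, 0], "hand": 0.4}, {"travel": [0, 0, 0.01], "rot": [0, 0, 0], "hand": 0.4}, {"travel": [0, 0, 0.006], "rot": [0, 0, 0], "hand": 0.4}, {"travel": [0, 0, 0.006], "rot": [0, 0, 0], "hand": 0.4}, {"travel": [0, 0, 0], "rot": [0, 0, 0], "hand": 0.4}]'

```text
clock: 14.42
position: [661.0, 130.3, 105.9]
ee_rot: [1.0, -0.0, 0.001, -0.0]
contact_force: [0.5, 0.2, 0.6]
gripper_width: 57.8
grasp_force: 64.4
```

Emit:
servo_tool --motion '[{"travel": [0, 0, 0.006], "rot": [0, 0, 0], "hand": 0.4}, {"travel": [0, 0, 0.006], "rot": [0, 0, 0], "hand": 0.4}, {"travel": [0, 0, 0.004], "rot": [0, 0, 0], "hand": 0.4}, {"travel": [0, 0, 0.004], "rot": [0, 0, 0], "hand": 0.4}, {"travel": [0, 0, 0], "rot": [0, 0, 0], "hand": 0.4}, {"travel": [0, 0, 0], "rot": [0, 0, 0], "hand": 0.4}]'

```text
clock: 14.92
position: [661.1, 129.6, 101.3]
ee_rot: [1.0, -0.0, 0.001, 0.0]
contact_force: [-0.6, -2.6, 4.9]
gripper_width: 58.0
grasp_force: 64.9
```

Contact comes at the expected seat height (101). A slight press, then release and lift.

Emit:
servo_tool --motion '[{"travel": [0, 0, 0.004], "rot": [0, 0, 0], "hand": 0.4}, {"travel": [0, 0, 0], "rot": [0, 0, 0], "hand": 0.4}, {"travel": [0, 0, 0], "rot": [0, 0, 0], "hand": 0.8}, {"travel": [0, 0, 0], "rot": [0, 0, 0], "hand": 0.88}, {"travel": [0, 0, 0], "rot": [0, 0, 0], "hand": 0.88}, {"travel": [0, 0, 0], "rot": [0, 0, 0], "hand": 0.88}, {"travel": [0, 0, 0], "rot": [0, 0, 0], "hand": 0.88}]'

```text
clock: 15.5
position: [660.4, 130.3, 98.4]
ee_rot: [1.0, -0.0, -0.0, 0.0]
contact_force: [0.2, -0.6, -0.2]
gripper_width: 75.4
grasp_force: 0.0
```

Emit:
servo_tool --motion '[{"travel": [0, 0, -0.05], "rot": [0, 0, 0], "hand": 0.88}, {"travel": [0, 0, -0.1], "rot": [0, 0, 0], "hand": 0.88}, {"travel": [0, 0, -0.15], "rot": [0, 0, 0], "hand": 0.88}, {"travel": [0, 0, -0.15], "rot": [0, 0, 0], "hand": 0.88}, {"travel": [0, 0, -0.05], "rot": [0, 0, 0], "hand": 0.88}, {"travel": [0, 0, 0], "rot": [0, 0, 0], "hand": 0.88}, {"travel": [0, 0, 0], "rot": [0, 0, 0], "hand": 0.88}]'

```text
clock: 16.08
position: [660.6, 130.4, 224.7]
ee_rot: [1.0, -0.001, 0.001, -0.001]
contact_force: [-0.8, -0.6, 0.0]
gripper_width: 75.3
grasp_force: 0.0
```

```bash
cat >> h.py <<'E'
def seated(z,tag):
    im,P,s=wcloud(); print(np.round(s["position"],1),np.round(s["ee_rot"],4)); cv2.imwrite(f"pics/{tag}w.png",im[:,:,::-1])
    r=rimP(P,(658,129),z); print("wrist",r, tilt(P,r[:2],z))
    for k in("coarse","lid","knob"): print(k,rimP(P,*T[k]))
    for n in("side","scene"):
        im,d=get_image(n);Q=cloud(n,d);Q[d<=0]=1e4
        cv2.imwrite(f"pics/{tag}{n}.png",im[:,:,::-1])
        r=rimP(Q,(658,129),z);print(n,r, tilt(Q,r[:2],z))
E
python3 -c "
from h import *
seated(119.5,'m')"
```

```text
[660.6 130.4 224.7] [ 1.e+00 -5.e-04  6.e-04 -6.e-04]
wrist [ 660.7  129.6   30.1 1055.   119.5] (array([1.00000e-02, 4.00000e-03, 1.19181e+02]), 1098)
coarse [433.6 310.   22.7  99.   71. ]
lid [ 563.6  205.8   30.4 1342.    45.8]
knob [564.5 205.6   8.9 212.   71.1]
side [656.8 132.3  30.8 175.  119.4] (array([1.00000e-03, 9.00000e-03, 1.18712e+02]), 191)
scene [658.1 130.8  32.2  99.  117.9] (array([-4.00000e-03,  4.00000e-03,  1.17533e+02]), 108)
```

Emit:
servo_tool --motion '[{"travel": [-0.1115, -0.0835, 0], "rot": [0, 0, 0], "hand": 1}, {"travel": [-0.1115, -0.0835, 0], "rot": [0, 0, 0], "hand": 1}, {"travel": [-0.1115, -0.0835, 0], "rot": [0, 0, 0], "hand": 1}, {"travel": [-0.1115, -0.0835, 0], "rot": [0, 0, 0], "hand": 1}, {"travel": [-0.1115, -0.0835, 0], "rot": [0, 0, 0], "hand": 1}, {"travel": [-0.1115, -0.0835, 0], "rot": [0, 0, 0], "hand": 1}, {"travel": [-0.1115, -0.0835, 0], "rot": [0, 0, 0], "hand": 1}, {"travel": [-0.1115, -0.0835, 0], "rot": [0, 0, 0], "hand": 1}, {"travel": [0, 0, 0], "rot": [0, 0, 0], "hand": 1}, {"travel": [0, 0, 0], "rot": [0, 0, 0], "hand": 1}]'

```text
clock: 17.07
position: [436.1, 298.0, 223.1]
ee_rot: [1.0, 0.001, -0.001, 0.001]
contact_force: [0.9, -0.1, 1.1]
gripper_width: 85.2
grasp_force: 0.0
```

```bash
python3 - <<'E'
from h import *
im,P,s=wcloud(); print(s["position"],s["ee_rot"],s["joints"][5])
for k in("coarse","med","lid"): print(k,rimP(P,*T[k]))
E
```

```text
[436.11394066 298.03495961 223.07968418] [ 9.99998615e-01  1.25384508e-03 -7.31714058e-04  8.14118560e-04] 0.6666354278888772
coarse [438.3 295.   30.  778.   71.5]
med 0
lid [ 563.3  206.2   30.1 2193.    45.8]
```

Emit:
servo_tool --motion '[{"travel": [0.004, 0, 0.15], "rot": [0, 0, 0], "hand": 1}, {"travel": [0, 0, 0.15], "rot": [0, 0, 0], "hand": 1}, {"travel": [0, 0, 0.15], "rot": [0, 0, 0], "hand": 1}, {"travel": [0, 0, 0.1], "rot": [0, 0, 0], "hand": 1}, {"travel": [0, 0, 0.08], "rot": [0, 0, 0], "hand": 1}, {"travel": [0, 0, 0.05], "rot": [0, 0, 0], "hand": 1}, {"travel": [0, 0, 0.024], "rot": [0, 0, 0], "hand": 1}, {"travel": [0, 0, 0], "rot": [0, 0, 0], "hand": 1}]'

```text
clock: 17.78
position: [438.7, 295.7, 46.1]
ee_rot: [1.0, -0.001, -0.001, 0.002]
contact_force: [1.2, 0.4, 1.0]
gripper_width: 85.4
grasp_force: 0.0
```

Emit:
servo_tool --motion '[{"travel": [0, 0, 0], "rot": [0, 0, 0], "hand": 0.6}, {"travel": [0, 0, 0], "rot": [0, 0, 0], "hand": 0.6}, {"travel": [0, 0, 0], "rot": [0, 0, 0], "hand": 0.4}, {"travel": [0, 0, 0], "rot": [0, 0, 0], "hand": 0.4}, {"travel": [0, 0, 0], "rot": [0, 0, 0], "hand": 0.4}, {"travel": [0, 0, 0], "rot": [0, 0, 0], "hand": 0.4}]'

```text
clock: 18.28
position: [439.6, 298.1, 49.5]
ee_rot: [1.0, -0.0, 0.001, -0.001]
contact_force: [0.2, 0.1, 7.4]
gripper_width: 57.2
grasp_force: 66.0
```

Emit:
servo_tool --motion '[{"travel": [0, 0, -0.02], "rot": [0, 0, 0], "hand": 0.4}, {"travel": [0, 0, -0.08], "rot": [0, 0, 0], "hand": 0.4}, {"travel": [0, 0, -0.15], "rot": [0, 0, 0], "hand": 0.4}, {"travel": [0, 0, -0.15], "rot": [0, 0, 0], "hand": 0.4}, {"travel": [0, 0, -0.15], "rot": [0, 0, 0], "hand": 0.4}, {"travel": [0, 0, -0.13], "rot": [0, 0, 0], "hand": 0.4}, {"travel": [0, 0, -0.02], "rot": [0, 0, 0], "hand": 0.4}, {"travel": [0, 0, 0], "rot": [0, 0, 0], "hand": 0.4}, {"travel": [0, 0, 0], "rot": [0, 0, 0], "hand": 0.4}]'

```text
clock: 19.03
position: [437.8, 296.8, 222.2]
ee_rot: [1.0, -0.001, -0.001, 0.0]
contact_force: [0.7, -0.2, -1.1]
gripper_width: 57.3
grasp_force: 65.3
```

Emit:
servo_tool --motion '[{"travel": [0.1112, 0.0835, 0], "rot": [0, 0, 0], "hand": 0.4}, {"travel": [0.1112, 0.0835, 0], "rot": [0, 0, 0], "hand": 0.4}, {"travel": [0.1112, 0.0835, 0], "rot": [0, 0, 0], "hand": 0.4}, {"travel": [0.1112, 0.0835, 0], "rot": [0, 0, 0], "hand": 0.4}, {"travel": [0.1112, 0.0835, 0], "rot": [0, 0, 0], "hand": 0.4}, {"travel": [0.1112, 0.0835, 0], "rot": [0, 0, 0], "hand": 0.4}, {"travel": [0.1112, 0.0835, 0], "rot": [0, 0, 0], "hand": 0.4}, {"travel": [0.1112, 0.0835, 0], "rot": [0, 0, 0], "hand": 0.4}, {"travel": [0, 0, 0], "rot": [0, 0, 0], "hand": 0.4}, {"travel": [0, 0, 0], "rot": [0, 0, 0], "hand": 0.4}]'

```text
clock: 19.87
position: [660.6, 128.4, 218.7]
ee_rot: [1.0, -0.002, -0.003, 0.001]
contact_force: [0.2, -0.2, -0.2]
gripper_width: 56.9
grasp_force: 65.3
```

```bash
python3 -c "
from h import *
check(24,119.5)"
```

```text
tcp [660.6 128.4 218.7] [ 1.     -0.0021 -0.0034  0.001 ]
wrist x [630.  688.9] y [ 87.6 169.9] stack [661.2 129.4  30.  587.  119.6]
side x [625.7 684.8] y [127.1 175.4] stack [657.5 132.4  30.7 174.  119. ]
scene x [627.5 631.8] y [ 99.7 175. ] stack [659.3 132.2  33.1 102.  118.2]
```

Emit:
servo_tool --motion '[{"travel": [0.006, -0.003, 0.1], "rot": [0, 0, 0], "hand": 0.4}, {"travel": [0, 0, 0.1], "rot": [0, 0, 0], "hand": 0.4}, {"travel": [0, 0, 0.08], "rot": [0, 0, 0], "hand": 0.4}, {"travel": [0, 0, 0.04], "rot": [0, 0, 0], "hand": 0.4}, {"travel": [0, 0, 0.01], "rot": [0, 0, 0], "hand": 0.4}, {"travel": [0, 0, 0.01], "rot": [0, 0, 0], "hand": 0.4}, {"travel": [0, 0, 0.006], "rot": [0, 0, 0], "hand": 0.4}, {"travel": [0, 0, 0.006], "rot": [0, 0, 0], "hand": 0.4}, {"travel": [0, 0, 0], "rot": [0, 0, 0], "hand": 0.4}]'

```text
clock: 20.77
position: [662.9, 131.1, 136.1]
ee_rot: [1.0, -0.0, 0.001, -0.0]
contact_force: [-0.2, -0.4, 0.6]
gripper_width: 57.1
grasp_force: 65.3
```

Emit:
servo_tool --motion '[{"travel": [0, 0, 0.006], "rot": [0, 0, 0], "hand": 0.4}, {"travel": [0, 0, 0.006], "rot": [0, 0, 0], "hand": 0.4}, {"travel": [0, 0, 0.006], "rot": [0, 0, 0], "hand": 0.4}, {"travel": [0, 0, 0], "rot": [0, 0, 0], "hand": 0.4}, {"travel": [0, 0, 0], "rot": [0, 0, 0], "hand": 0.4}]'

```text
clock: 21.18
position: [662.4, 130.8, 130.4]
ee_rot: [1.0, -0.001, -0.0, 0.0]
contact_force: [1.0, -0.5, -0.9]
gripper_width: 57.4
grasp_force: 65.3
```

Emit:
servo_tool --motion '[{"travel": [0, 0, 0.004], "rot": [0, 0, 0], "hand": 0.4}, {"travel": [0, 0, 0.004], "rot": [0, 0, 0], "hand": 0.4}, {"travel": [0, 0, 0.003], "rot": [0, 0, 0], "hand": 0.4}, {"travel": [0, 0, 0], "rot": [0, 0, 0], "hand": 0.4}, {"travel": [0, 0, 0], "rot": [0, 0, 0], "hand": 0.4}]'

```text
clock: 21.6
position: [662.7, 130.9, 129.5]
ee_rot: [1.0, -0.0, 0.001, 0.0]
contact_force: [-2.6, -0.1, 4.7]
gripper_width: 57.3
grasp_force: 66.1
```

Contact at 129.5, the expected seat height. Release.

Emit:
servo_tool --motion '[{"travel": [0, 0, 0.004], "rot": [0, 0, 0], "hand": 0.4}, {"travel": [0, 0, 0], "rot": [0, 0, 0], "hand": 0.4}, {"travel": [0, 0, 0], "rot": [0, 0, 0], "hand": 0.8}, {"travel": [0, 0, 0], "rot": [0, 0, 0], "hand": 0.88}, {"travel": [0, 0, 0], "rot": [0, 0, 0], "hand": 0.88}, {"travel": [0, 0, 0], "rot": [0, 0, 0], "hand": 0.88}, {"travel": [0, 0, 0], "rot": [0, 0, 0], "hand": 0.88}]'

```text
clock: 22.18
position: [662.4, 130.8, 126.4]
ee_rot: [1.0, -0.0, -0.0, 0.0]
contact_force: [-0.1, -0.3, -0.4]
gripper_width: 75.2
grasp_force: 0.0
```

Emit:
servo_tool --motion '[{"travel": [0, 0, -0.05], "rot": [0, 0, 0], "hand": 0.88}, {"travel": [0, 0, -0.1], "rot": [0, 0, 0], "hand": 0.88}, {"travel": [0, 0, -0.15], "rot": [0, 0, 0], "hand": 0.88}, {"travel": [0, 0, -0.1], "rot": [0, 0, 0], "hand": 0.88}, {"travel": [0, 0, 0], "rot": [0, 0, 0], "hand": 0.88}, {"travel": [0, 0, 0], "rot": [0, 0, 0], "hand": 0.88}, {"travel": [0, 0, 0], "rot": [0, 0, 0], "hand": 0.88}]'

```text
clock: 22.77
position: [661.9, 130.8, 225.9]
ee_rot: [1.0, -0.001, -0.001, -0.0]
contact_force: [0.1, 0.3, -1.0]
gripper_width: 75.3
grasp_force: 0.0
```

```bash
python3 -c "
from h import *
seated(151.5,'c')"
```

```text
[661.9 130.8 225.9] [ 1.e+00 -6.e-04 -8.e-04 -0.e+00]
wrist [ 661.2  131.    30.3 1424.   151.5] (array([1.20000e-02, 0.00000e+00, 1.51061e+02]), 1488)
coarse 0
lid [ 563.6  205.7   30.4 1347.    45.7]
knob [564.3 205.7   9.1 206.   71.3]
side [657.2 134.   30.6 181.  151.3] (array([-9.0000e-03,  4.0000e-03,  1.5073e+02]), 200)
scene [659.4 132.4  32.1  99.  149.7] (array([3.0000e-03, 1.0000e-03, 1.4919e+02]), 113)
```

The coarse sieve is seated (rim 151.5, level). Next, the lid.

Emit:
servo_tool --motion '[{"travel": [-0.0784, -0.06, 0], "rot": [0, 0, 0], "hand": 0.5}, {"travel": [-0.0784, -0.06, 0], "rot": [0, 0, 0], "hand": 0.5}, {"travel": [-0.0784, -0.06, 0], "rot": [0, 0, 0], "hand": 0.5}, {"travel": [-0.0784, -0.06, 0], "rot": [0, 0, 0], "hand": 0.5}, {"travel": [-0.0784, -0.06, 0], "rot": [0, 0, 0], "hand": 0.5}, {"travel": [0, 0, 0], "rot": [0, 0, 0], "hand": 0.5}, {"travel": [0, 0, 0], "rot": [0, 0, 0], "hand": 0.5}, {"travel": [0, 0, 0], "rot": [0, 0, 0], "hand": 0.5}]'

```text
clock: 23.58
position: [564.7, 205.9, 226.3]
ee_rot: [1.0, -0.0, -0.0, 0.0]
contact_force: [0.6, -0.4, 0.0]
gripper_width: 42.5
grasp_force: 0.0
```

```bash
python3 - <<'E'
from h import *
im,P,s=wcloud(); print(s["position"],s["ee_rot"],s["gripper_width"]); cv2.imwrite("pics/w5.png",im[:,:,::-1])
for k in("lid","knob"): print(k,rimP(P,*T[k]))
print(rimP(P,(660,131),151.5))
E
```

```text
[564.73526758 205.85087332 226.33860077] [ 9.99999868e-01 -3.44658629e-04 -2.45636553e-04  2.92426697e-04] 42.51163568252636
lid [ 563.8  206.    29.8 2267.    45.8]
knob [564.  206.    9.  274.   71.4]
[ 661.1  131.2   30.2 1407.   151.6]
```

View pics/w5.png

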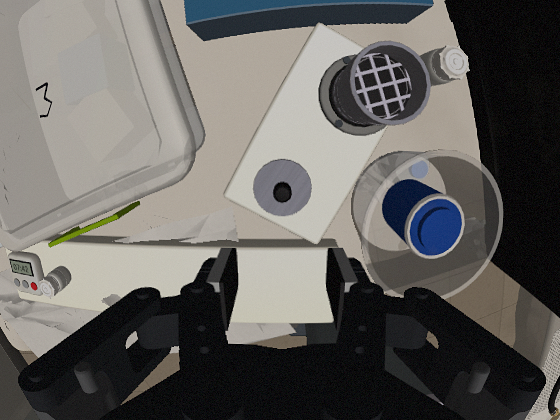

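The lid knob is at (283,192), the TCP is over it, and the column stands at (385,85). Descending onto the knob.

Emit:
servo_tool --motion '[{"travel": [-0.003, 0, 0.15], "rot": [0, 0, 0], "hand": 0.5}, {"travel": [0, 0, 0.15], "rot": [0, 0, 0], "hand": 0.5}, {"travel": [0, 0, 0.15], "rot": [0, 0, 0], "hand": 0.5}, {"travel": [0, 0, 0.1], "rot": [0, 0, 0], "hand": 0.5}, {"travel": [0, 0, 0.08], "rot": [0, 0, 0], "hand": 0.5}, {"travel": [0, 0, 0.05], "rot": [0, 0, 0], "hand": 0.5}, {"travel": [0, 0, 0.022], "rot": [0, 0, 0], "hand": 0.5}, {"travel": [0, 0, 0], "rot": [0, 0, 0], "hand": 0.5}, {"travel": [0, 0, 0], "rot": [0, 0, 0], "hand": 0.5}]'

```text
clock: 24.38
position: [564.6, 205.7, 51.5]
ee_rot: [1.0, -0.001, 0.0, 0.0]
contact_force: [-0.5, -0.1, -0.6]
gripper_width: 42.9
grasp_force: 0.0
```

Emit:
servo_tool --motion '[{"travel": [0, 0, 0], "rot": [0, 0, 0], "hand": 0.25}, {"travel": [0, 0, 0], "rot": [0, 0, 0], "hand": 0.1}, {"travel": [0, 0, 0], "rot": [0, 0, 0], "hand": 0}, {"travel": [0, 0, 0], "rot": [0, 0, 0], "hand": 0}, {"travel": [0, 0, 0], "rot": [0, 0, 0], "hand": 0}, {"travel": [0, 0, 0], "rot": [0, 0, 0], "hand": 0}, {"travel": [0, 0, 0], "rot": [0, 0, 0], "hand": 0}]'

```text
clock: 24.97
position: [564.6, 206.3, 52.7]
ee_rot: [1.0, -0.0, 0.001, -0.0]
contact_force: [-0.2, -1.2, 6.2]
gripper_width: 15.8
grasp_force: 58.8
```

Emit:
servo_tool --motion '[{"travel": [0, 0, -0.02], "rot": [0, 0, 0], "hand": 0}, {"travel": [0, 0, -0.08], "rot": [0, 0, 0], "hand": 0}, {"travel": [0, 0, -0.12], "rot": [0, 0, 0], "hand": 0}, {"travel": [0, 0, -0.12], "rot": [0, 0, 0], "hand": 0}, {"travel": [0, 0, -0.12], "rot": [0, 0, 0], "hand": 0}, {"travel": [0, 0, -0.12], "rot": [0, 0, 0], "hand": 0}, {"travel": [0, 0, -0.08], "rot": [0, 0, 0], "hand": 0}, {"travel": [0, 0, -0.04], "rot": [0, 0, 0], "hand": 0}, {"travel": [0, 0, 0], "rot": [0, 0, 0], "hand": 0}]'

```text
clock: 25.72
position: [564.5, 206.5, 228.7]
ee_rot: [1.0, -0.0, 0.002, -0.001]
contact_force: [0.6, -0.4, -0.6]
gripper_width: 15.3
grasp_force: 58.7
```

Emit:
servo_tool --motion '[{"travel": [0.04, 0.03, 0], "rot": [0, 0, 0], "hand": 0}, {"travel": [0.08, 0.062, 0], "rot": [0, 0, 0], "hand": 0}, {"travel": [0.08, 0.062, 0], "rot": [0, 0, 0], "hand": 0}, {"travel": [0.08, 0.062, 0], "rot": [0, 0, 0], "hand": 0}, {"travel": [0.07, 0.053, 0], "rot": [0, 0, 0], "hand": 0}, {"travel": [0.04, 0.03, 0], "rot": [0, 0, 0], "hand": 0}, {"travel": [0, 0, 0], "rot": [0, 0, 0], "hand": 0}, {"travel": [0, 0, 0], "rot": [0, 0, 0], "hand": 0}, {"travel": [0, 0, 0], "rot": [0, 0, 0], "hand": 0}]'

```text
clock: 26.47
position: [660.4, 131.3, 225.1]
ee_rot: [1.0, -0.0, -0.001, 0.0]
contact_force: [-0.2, -0.7, 0.4]
gripper_width: 15.1
grasp_force: 58.7
```

```bash
python3 - <<'E'
from h import *
s=sensors.read_state(); p=s["position"]; print(p,s["ee_rot"],s["gripper_width"]); 
for n in("wrist","side","scene"):
    if n=="wrist":
        im,Q,_=wcloud(); cv2.imwrite("pics/w6.png",im[:,:,::-1])
    else:
        im,d=get_image(n);Q=cloud(n,d);Q[d<=0]=1e4
    z=p[2]-19.3+14
    r=rimP(Q,p[:2],z); print(n,"lid",r,tilt(Q,p[:2],z) if n!="scene" else "","stack",rimP(Q,(660,131),151.5))
E
```

```text
[660.41766899 131.34477195 225.11042905] [ 9.99999234e-01 -3.62324139e-04 -1.16024321e-03  2.34322211e-04] 15.084083826581063
wrist lid [ 659.3  131.7   30.1 5204.   218.1] (array([-1.10000e-02, -5.00000e-03,  2.18016e+02]), 1989) stack [663.3 131.   29.9 689.  151.5]
side lid [655.9 135.3  31.3 436.  218.7] (array([-2.40000e-02, -1.30000e-02,  2.18442e+02]), 165) stack [658.8 133.8  31.  175.  151.1]
scene lid [657.9 134.7  29.8 161.  218.5]  stack [659.3 133.9  31.5  93.  150.1]
```

View pics/w6.png

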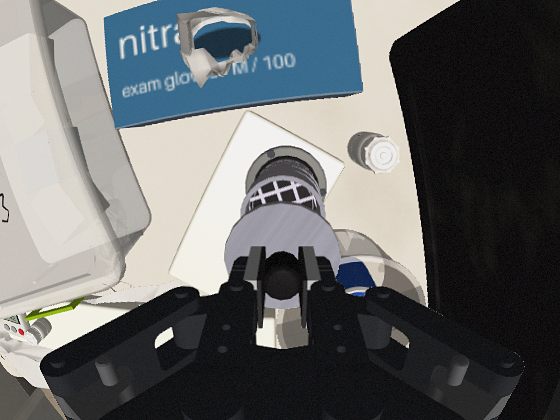

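Emit:
servo_tool --motion '[{"travel": [0.006, 0.003, 0.08], "rot": [0, 0, 0], "hand": 0}, {"travel": [0, 0, 0.08], "rot": [0, 0, 0], "hand": 0}, {"travel": [0, 0, 0.04], "rot": [0, 0, 0], "hand": 0}, {"travel": [0, 0, 0.01], "rot": [0, 0, 0], "hand": 0}, {"travel": [0, 0, 0.01], "rot": [0, 0, 0], "hand": 0}, {"travel": [0, 0, 0.008], "rot": [0, 0, 0], "hand": 0}, {"travel": [0, 0, 0.008], "rot": [0, 0, 0], "hand": 0}, {"travel": [0, 0, 0], "rot": [0, 0, 0], "hand": 0}, {"travel": [0, 0, 0], "rot": [0, 0, 0], "hand": 0}]'

```text
clock: 27.37
position: [663.0, 130.5, 168.0]
ee_rot: [1.0, -0.0, 0.001, -0.0]
contact_force: [-0.5, -0.9, -0.9]
gripper_width: 15.6
grasp_force: 58.7
```

Emit:
servo_tool --motion '[{"travel": [0, 0, 0.004], "rot": [0, 0, 0], "hand": 0}, {"travel": [0, 0, 0.004], "rot": [0, 0, 0], "hand": 0}, {"travel": [0, 0, 0], "rot": [0, 0, 0], "hand": 0}, {"travel": [0, 0, 0], "rot": [0, 0, 0], "hand": 0}]'

```text
clock: 27.7
position: [662.7, 130.3, 165.3]
ee_rot: [1.0, -0.0, -0.0, 0.0]
contact_force: [-0.3, 0.0, -0.5]
gripper_width: 15.4
grasp_force: 58.7
```

Emit:
servo_tool --motion '[{"travel": [0, 0, 0.004], "rot": [0, 0, 0], "hand": 0}, {"travel": [0, 0, 0.004], "rot": [0, 0, 0], "hand": 0}, {"travel": [0, 0, 0.002], "rot": [0, 0, 0], "hand": 0}, {"travel": [0, 0, 0], "rot": [0, 0, 0], "hand": 0}, {"travel": [0, 0, 0], "rot": [0, 0, 0], "hand": 0}]'

```text
clock: 28.12
position: [663.2, 130.4, 164.7]
ee_rot: [1.0, -0.0, 0.001, -0.0]
contact_force: [-2.0, 0.0, 5.4]
gripper_width: 15.5
grasp_force: 59.3
```

Contact exactly at the expected height. Release and lift clear.

Emit:
servo_tool --motion '[{"travel": [0, 0, 0.002], "rot": [0, 0, 0], "hand": 0}, {"travel": [0, 0, 0], "rot": [0, 0, 0], "hand": 0.25}, {"travel": [0, 0, 0], "rot": [0, 0, 0], "hand": 0.4}, {"travel": [0, 0, 0], "rot": [0, 0, 0], "hand": 0.5}, {"travel": [0, 0, 0], "rot": [0, 0, 0], "hand": 0.5}, {"travel": [0, 0, 0], "rot": [0, 0, 0], "hand": 0.5}]'

```text
clock: 28.62
position: [662.6, 130.3, 161.9]
ee_rot: [1.0, -0.001, -0.0, 0.0]
contact_force: [0.4, -0.9, -0.1]
gripper_width: 42.7
grasp_force: 0.0
```

Emit:
servo_tool --motion '[{"travel": [0, 0, -0.05], "rot": [0, 0, 0], "hand": 0.5}, {"travel": [0, 0, -0.1], "rot": [0, 0, 0], "hand": 0.5}, {"travel": [0, 0, -0.12], "rot": [0, 0, 0], "hand": 0.5}, {"travel": [0, 0, -0.08], "rot": [0, 0, 0], "hand": 0.5}, {"travel": [0, 0, 0], "rot": [0, 0, 0], "hand": 0.5}, {"travel": [0, 0, 0], "rot": [0, 0, 0], "hand": 0.5}, {"travel": [0, 0, 0], "rot": [0, 0, 0], "hand": 0.5}]'

```text
clock: 29.2
position: [662.2, 130.3, 248.8]
ee_rot: [1.0, -0.001, -0.001, 0.0]
contact_force: [-0.4, 0.1, -1.6]
gripper_width: 42.8
grasp_force: 0.0
```

```bash
python3 -c "
from h import *
seated(157.5,'l')
import cv2
a=cv2.imread('pics/lside.png');b=cv2.imread('pics/lscene.png')
cv2.imwrite('pics/l2.png',np.hstack([cv2.resize(a[80:200,150:270],(400,400)),cv2.resize(b[110:230,230:350],(400,400))]))"
```

```text
[662.2 130.3 248.8] [ 1.e+00 -6.e-04 -8.e-04  0.e+00]
wrist [ 662.6  131.    30.  4108.   157.7] (array([-1.00000e-03,  1.00000e-03,  1.57598e+02]), 1386)
coarse 0
lid 0
knob 0
side [658.7 134.   31.1 471.  157.9] (array([ 1.10000e-02, -3.40000e-02,  1.57222e+02]), 189)
scene [661.7 133.9  30.4 181.  156.9] (array([ 2.30000e-02, -2.60000e-02,  1.56024e+02]), 78)
```

View pics/l2.png

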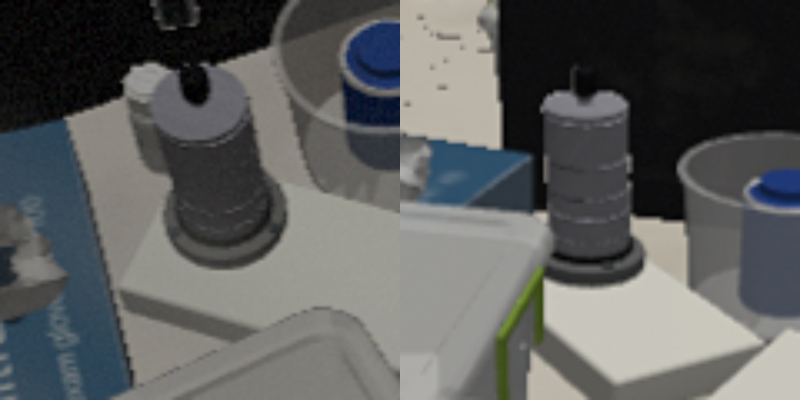

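The column is straight and closed: the lid disc is at 157.7 mm (158 expected), level and centred on the coarse sieve. The gripper is clear, so I'll hand in.

```bash
python3 -c "
from bench import job_done
print(job_done())"
```

```text
the job is handed in; nothing more can be done
None
```

The sieve column is built on the shaker pan (fine, medium, coarse, lid) and handed in at about 29 s; the last measurements showed each piece down and level, the bottle, timer and vial were never touched, and the hand-in gave no verdict.

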